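# Clear the bench balance and snap its cover shut

### The arm

A 6-joint arm with a two-finger parallel gripper is mounted at the origin on a cart in front of the work surface, level with it; the furniture and walls round the work are solid. World frame = base frame: x ahead of the robot, y to its left, z up, the work surface at z = 0. Lengths are in m, angles in rad, forces in N, time in s.
With the tool pointing down it reaches from about 0.325 to 0.9 m from the base axis. Payload 3.5 kg.
Tool frame: the origin (TCP) lies on the centre line of the jaws, within the pads' length; the fingertips stand 11 mm ahead of it and the grasp point (between the pads) lies 8 mm behind it; z points along the fingers, y is the line along which they close (so a half turn about z gives the same grasp; the last joint's range is limited). The gripper opens to 85 mm and grips with 20 to 120 N. Pads are 22 mm wide; open, the fingers measure 114 mm over their backs; the gripper's body (76 mm by 85 mm) begins 54 mm behind the grasp point. The pads swing forward as they close: fully open they stand 13 mm farther back than shut.
Start: joints at [1.014, 0.276, -0.026, 1.268, 0, 1.467], TCP at [0.274, 0.562, 0.242] pointing down, gripper open.
Joint ranges: [-3.12, 3.12], [-0.85, 1.88], [-1.08, 1.24], [-1.95, 2.15], [-1.57, 1.53], [-3.14, 3.14]. Speed limits (rad/s): [2.57, 2.57, 3.14, 3.14, 3.14, 3.14].

### API

Orientations are given as a rotation vector (axis times angle).
In Python, from rig import * gives the robot as it stands. The module is installed in compiled form; this text tells all that it offers.
- The arm moves only by the tool apply_moves, never from a script. Its argument "targets" is a list of rows, each a list of 2 entries, a list of its own where there are three numbers: the shift along the tool's x, y, z in m, then the turn about the tool's z in rad. In form: [[[x, y, z], spin], ...]. A call has 1 to 20 rows; each row is the pose to reach, as a shift and turn from the pose commanded when the call began, along the tool's axes at that moment; what a row does not reach only later rows make up. A row lasts 1/10 s, in which the tool goes at most 50 mm and 8.59 degrees, less where a joint would pass 70% of its speed; a pose out of reach is approached as far as the arm can. A call with a gripper value outside its range is refused whole. "gripper" is the finger opening in m, from 0 to 0.0854, set as the call begins (left out, the last holds). The fingers move at their own pace and stop on an object; "force" is the grip in N (left out, the last holds). Time passes only in rows, so rows that repeat a pose let the fingers close. It gives the time, the measured TCP pose, the force, the opening and the grip force at its end, in the units of the state.
- get_obs(): the state, without advancing time (a new reading comes with each control period).
- camera(name): name is "side" or "top"; returns a dict with "color" (384x512x3 uint8, red, green, blue), "fov_y" (degrees; the focal length in pixels is half the picture's height over the tangent of half this angle, whatever the lens; pixels are square), "cx", "cy" (the principal point, pixels), "rvec" (rotation vector, rad) and "tvec" (3), from world to camera coordinates, as OpenCV has them. Camera axes: x right, y down, z forward; pixel columns grow to the right and rows downward; lengths in m; the calibration is good to about 2 mm. A picture is of the moment at which its call begins. There is no depth.
- finish_job(): hands the job in; it is judged then, once.
The state is a dict: "t": time; "joints": joint angles; "joint_vel": joint speeds; "joint_torque": joint torques, N m; "position": TCP position; "eef_rot": TCP orientation; "contact_force": force on the tool from outside, world axes, zero at the start; "torque": the same for the moment, N m; "width": finger opening in m; "gripper_force": force on a finger pad.
Only numpy, scipy, OpenCV 4.12 (cv2) and the standard library are available. Lean on these libraries where they do the work, as an engineer would, in place of code of your own. Each camera call takes 0.05 s, during which the arm holds its last target. There are 200 camera calls.

### The job

The pink wax on the bench balance has been weighed. Put it in the hexagonal weighing dish, then fold the balance's cover down over the empty pan and press it at the front until it snaps past its catch and is fully shut. Leave the dish upright where it stands, and do not disturb the jar or the white wax.

Things in the scene. Friction and masses are not known exactly. Their poses are not given: they have to be found in the camera images.
- balance: Portable bench balance, white with a grey deck, fixed. Origin on the bench; +x of its frame points to its back, where the cover is hinged, z up. It runs from x = -135 mm (front) to +100 mm, y = -80 to +80 mm. Deck 34 mm high; sloping console with blank display at the front, below 45 mm; between console and cover a small catch block (x = -80 to -67 mm, y = -23 to 23 mm), 52 mm high.
- pan_top (a point): Centre of the top of the balance's round steel pan, 110 mm across, 40 mm above the bench.
- cover (a joint): Opening of the blue-grey cover, rad: 0 = fully shut, stop at 1.75; starts at 1.45 to 1.7, standing up behind the pan. A stiff hinge holds it at any angle (1 N at the front edge moves it). At about 0.055 (front 8 mm high) its bead meets the sprung catch and it stops, seeming nearly shut; 10 to 16 N near the front edge takes it past, and it snaps to a rigid stop at 0 and is held. It cannot close on the pink wax.
- cover_hinge (a point): Middle of the cover's hinge line, which runs along the balance's y, 36 mm above the bench. The cover is an upturned tray, 150 mm from hinge to front edge, 148 mm wide, 30 mm deep: shut, its outer top face is level, 30 mm above the hinge line; opening turns it about the hinge line, front edge up and back.
- cover_front (a point): Place to press: on the outer top face of the cover, at mid-width, 12 mm behind its front edge (shut: 138 mm in front of and 30 mm above the hinge line). Turns with the cover: its z axis is the outward normal of that face, its x axis points to the hinge. A blue lip, 50 mm wide, 4 mm thick, stands 11 mm out from the front edge, about flush with the top.
- wax_mid (a point): Centre of the pink lump of wax on the pan: roughly a ball, 40 mm (x) by 43 mm (y) by 41 mm high, about 24 g. This point is half-way up, 20.5 mm above its underside. Its axes turn with the lump.
- dish: White hexagonal weighing dish, light, open, 87 mm (x) by 99 mm (y), 24 mm high, floor 4 mm thick. Origin at the centre of its underside, z up. The clear space inside is a diamond with its corners on the dish's x axis (43 mm out) and y axis (49 mm out); a 45 mm lump fits at the centre. It stands to the right or left of the balance.
- wax_jar: Jar with a red lid, 70 mm across, 84 mm high, origin at the centre of its underside, on the other side of the balance from the dish. Leave alone.
- wax_lump_b: Flat white lump of wax, 36 x 44 x 19 mm, origin at the centre of its underside, on a cardboard pad to the far right. Leave alone.
Things that resemble listed ones, but are neither listed nor needed, are in the scene too. Leave any blue or red look-alike of the part that bears wax_mid alone.

How it is judged:
By the outcome, as a careful person would: the job done as asked, in the order asked, and still so for the second after the job is handed in, with the robot touching nothing.
It also fails if it takes over 53 s, if anything falls off the work surface, if the arm or the gripper's body presses on something with over 40 N, if the wrist force passes 120 N, or if a joint passes its speed limit or range.

## Working session

There is one attempt and no reset: what is moved stays moved. The work goes in short steps, Python scripts to look and compute and a tool call to move; the robot and the scene stay as the last step left them, time stands still between calls to the robot, and variables do not carry over. Pictures are saved under pics/ and viewed, at most 10 in all, crops included, and the job is handed in when it is done.

Besides the shell and the picture viewer there is one more tool, called after "Emit:" by a JSON object that holds its "method" and its "body", one argument or row to a line. apply_moves: Moves the arm, as the interface text tells. Its arguments: {"type":"object","properties":{"targets":{"type":"array"},"gripper":{"type":"number"},"force":{"type":"number"}},"required":["targets"]}

```bash
mkdir -p pics; cat > h.py <<'E'
from rig import *
import numpy as np, cv2
def cam(n,save=None):
    c=camera(n)
    if save: cv2.imwrite('pics/'+save,c['color'][:,:,::-1])
    c['R']=cv2.Rodrigues(np.array(c['rvec'],float))[0]; c['t']=np.array(c['tvec'],float)
    c['f']=192/np.tan(np.radians(c['fov_y'])/2); c['C']=-c['R'].T@c['t']
    return c
def ray(c,u,v): return c['R'].T@np.array([(u-c['cx'])/c['f'],(v-c['cy'])/c['f'],1])
def onz(c,u,v,z):
    d=ray(c,u,v); return c['C']+d*(z-c['C'][2])/d[2]
def tri(c1,p1,c2,p2):
    a,b=ray(c1,*p1),ray(c2,*p2)
    s=np.linalg.lstsq(np.stack([a,-b],1),c2['C']-c1['C'],rcond=None)[0]
    A=c1['C']+a*s[0];B=c2['C']+b*s[1]; return (A+B)/2,np.linalg.norm(A-B)
def proj(c,p):
    q=c['R']@np.array(p,float)+c['t']; return c['f']*q[0]/q[2]+c['cx'],c['f']*q[1]/q[2]+c['cy']
def blobs(c,lo,hi,amin=60):
    h=cv2.cvtColor(c['color'],cv2.COLOR_RGB2HSV); m=cv2.inRange(h,lo,hi)
    n,l,s,ce=cv2.connectedComponentsWithStats(m)
    return [(s[i].tolist(),ce[i].round(1).tolist()) for i in range(1,n) if s[i][4]>=amin]
E
python3 - <<'E'
from h import *
np.set_printoptions(precision=4,suppress=True)
a=cam('top','t0.png');b=cam('side','s0.png')
for c in(a,b): print(c['C'],c['f'],c['R'][2],c['cx'],c['cy'])
o=get_obs();print(o['t'],o['position'],o['eef_rot'],o['contact_force'],o['width'])
E
```

```text
[ 0.3232 -0.0177  1.2243] 367.01294571650647 [ 0.1973 -0.017  -0.9802] 258.0801645054874 193.83654527167033
[ 0.3462 -1.0087  0.5585] 380.17284938830903 [ 0.1992  0.8828 -0.4253] 260.43969071552584 186.6877583154407
0.1 [0.2736 0.5611 0.2413] [-0.7066 -3.0604  0.003 ] [-0.1318  0.4355  0.232 ] 0.08527197893286681
```

View pics/t0.png

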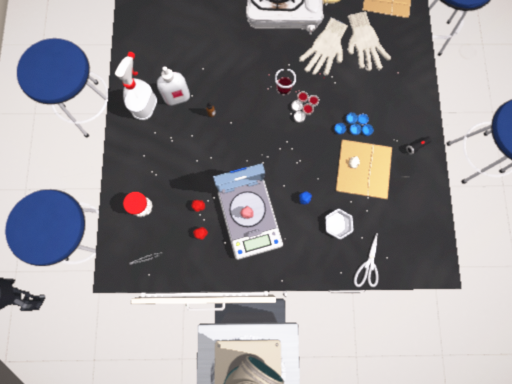

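View pics/s0.png

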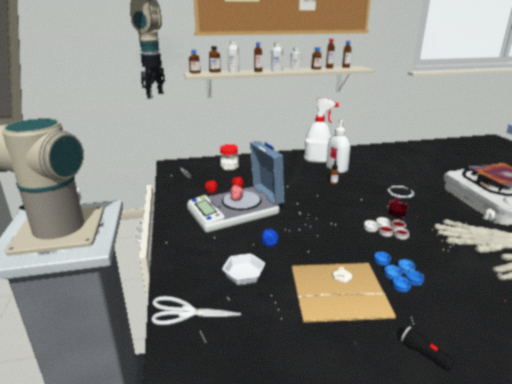

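The top view shows the balance near (248,213) with pink wax at (247,212), the dish at (339,223) and the jar at (137,204). The side view has the wax at (236,193), the dish at (244,268) and the open cover at (267,172). Next I'll enlarge and measure.

```bash
python3 - <<'E'
from h import *
np.set_printoptions(precision=4,suppress=True)
a=cam('top');b=cam('side')
A=cv2.resize(a['color'][155:265,185:365],None,fx=4.4,fy=4.4,interpolation=cv2.INTER_CUBIC)[:,:,::-1]
B=cv2.resize(b['color'][135:290,180:300],None,fx=3.8,fy=3.8,interpolation=cv2.INTER_CUBIC)[:,:,::-1]
cv2.imwrite('pics/a1.png',A);cv2.imwrite('pics/b1.png',B)
for n,c in(('t',a),('s',b)):
    print(n,'pink',[x for x in blobs(c,(0,60,120),(12,190,255),15)+blobs(c,(165,60,120),(180,190,255),15)])
    print(n,'white',blobs(c,(0,0,185),(180,40,255),150))
    print(n,'cover',blobs(c,(100,60,50),(118,170,200),60))
E
```

```text
t pink [([133, 196, 14, 19, 29], [142.6, 206.4]), ([123, 78, 13, 12, 33], [130.4, 85.0]), ([172, 90, 11, 8, 49], [176.8, 93.3]), ([298, 92, 10, 10, 43], [302.3, 96.7]), ([308, 96, 11, 9, 40], [313.2, 100.0]), ([303, 104, 10, 9, 40], [307.4, 108.1]), ([240, 206, 13, 13, 119], [246.5, 212.2])]
t white [([0, 0, 512, 384, 80365], [255.3, 240.3]), ([247, 0, 76, 22, 1006], [288.9, 12.4]), ([348, 12, 42, 58, 1131], [364.9, 39.9]), ([300, 18, 47, 56, 1180], [326.4, 45.9]), ([115, 57, 18, 27, 298], [125.0, 68.9]), ([158, 67, 31, 33, 536], [173.0, 82.6]), ([124, 79, 33, 40, 829], [140.4, 98.7]), ([292, 101, 13, 21, 163], [297.8, 110.9]), ([227, 181, 56, 78, 1231], [257.7, 233.9]), ([231, 193, 33, 33, 642], [248.5, 207.6]), ([326, 209, 27, 30, 584], [338.6, 223.8]), ([355, 236, 23, 51, 349], [369.0, 265.7]), ([248, 370, 34, 14, 191], [263.2, 378.6])]
t cover [([444, 0, 45, 9, 273], [466.8, 3.2]), ([17, 39, 72, 64, 3569], [52.5, 70.6]), ([492, 100, 20, 59, 817], [503.4, 127.9]), ([345, 112, 30, 25, 187], [358.7, 123.7]), ([244, 171, 21, 10, 86], [255.0, 176.9]), ([5, 190, 79, 75, 4612], [44.6, 2
[... 428 characters left out ...]
, ([396, 230, 11, 5, 23], [401.2, 232.0])]
s white [([0, 0, 512, 353, 64032], [218.4, 109.8]), ([419, 0, 93, 62, 4986], [464.5, 29.3]), ([28, 134, 20, 24, 157], [36.1, 146.8]), ([448, 170, 64, 43, 521], [483.9, 191.8]), ([225, 192, 34, 15, 286], [243.5, 200.0]), ([189, 200, 89, 30, 695], [226.7, 216.7]), ([437, 223, 75, 28, 1062], [479.4, 236.5]), ([223, 254, 41, 28, 795], [243.2, 266.7]), ([333, 267, 19, 15, 185], [341.9, 274.9]), ([0, 279, 44, 105, 2654], [14.4, 343.9]), ([153, 297, 84, 27, 699], [184.5, 311.0])]
s cover [([250, 142, 35, 62, 1579], [267.9, 172.0]), ([261, 227, 18, 21, 61], [269.4, 236.9]), ([373, 250, 23, 21, 70], [383.1, 258.7]), ([392, 258, 33, 36, 136], [411.2, 276.5])]
```

View pics/a1.png

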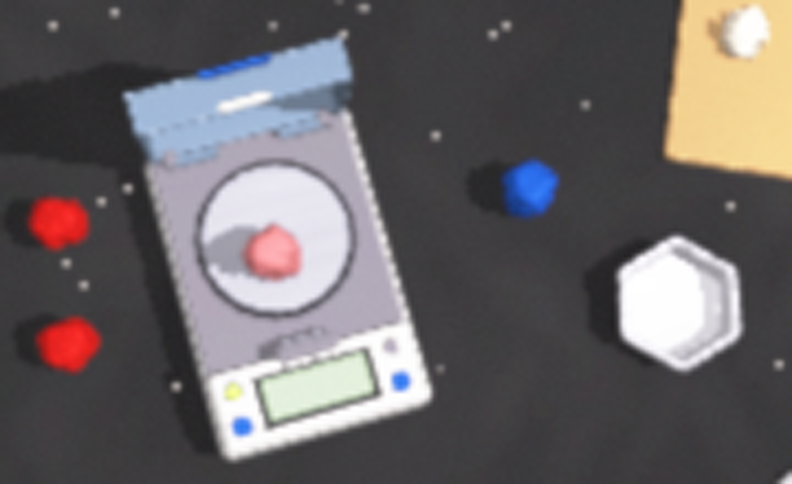

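View pics/b1.png

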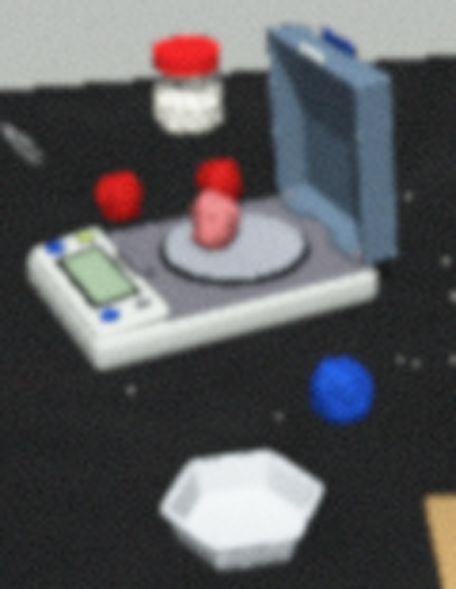

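```bash
cat > m.py <<'E'
from h import *
np.set_printoptions(precision=4,suppress=True)
a=cam('top');b=cam('side')
ta=lambda x,y:(185+x/4.4,155+y/4.4); tb=lambda x,y:(180+x/3.8,135+y/3.8)
print('lump',tri(a,(246.5,212.2),b,(236.2,192.3)),onz(a,246.5,212.2,.0605))
print('pan',onz(a,*ta(275,238),.04),onz(b,*tb(235,243),.04))
P=[onz(a,*ta(*q),.034)[:2] for q in((150,170),(215,410),(350,115),(425,375))]
for i in(0,2): d=P[i]-P[i+1];print('edge yaw',np.degrees(np.arctan2(d[1],d[0])),P[i],P[i+1])
F=[onz(a,*ta(*q),.03)[:2] for q in((228,460),(432,398))];d=F[0]-F[1];print('front yaw',np.degrees(np.arctan2(-d[0],d[1])),F,np.linalg.norm(d))
print('lip',tri(a,ta(235,67),b,tb(340,41)))
print('cornR',tri(a,ta(345,38),b,tb(392,78)))
print('hingeR bottom side z=.036',onz(b,*tb(368,262),.036), 'catch top',onz(a,*ta(300,340),.052))
H=[onz(a,*ta(*q),.024)[:2] for q in((677,236),(740,268),(740,325),(682,370),(620,340),(617,275))]
print('dish',np.mean(H,0),[np.linalg.norm(H[i]-H[i+3]) for i in range(3)])
print('dish side',onz(b,*tb(242,500),.024), 'dish y-ax',H[0]-H[3])
E
python3 m.py
```

```text
lump (array([ 0.4987, -0.0003,  0.0617]), np.float64(0.0021996530135359638)) [ 0.4977 -0.0002  0.0605]
pan [ 0.511  -0.0032  0.04  ] [ 0.5156 -0.0047  0.04  ]
edge yaw 15.399546322109131 [0.5644 0.0905] [0.3854 0.0412]
edge yaw 14.946092864174357 [ 0.6058 -0.0603] [ 0.4094 -0.1127]
front yaw 16.16747131925633 [array([0.3495, 0.0319]), array([ 0.3929, -0.1178])] 0.15581309419181522
lip (array([0.6035, 0.0206, 0.192 ]), np.float64(0.004315773125826093))
cornR (array([ 0.6246, -0.0526,  0.1864]), np.float64(0.004375981317028587))
hingeR bottom side z=.036 [ 0.6117 -0.0516  0.036 ] catch top [ 0.4342 -0.0211  0.052 ]
dish [ 0.4628 -0.3054] [np.float64(0.10067182898348848), np.float64(0.10724222279716465), np.float64(0.09819349327228222)]
dish side [ 0.4647 -0.3095  0.024 ] dish y-ax [ 0.1007 -0.0017]
```

Balance yaw is about 15.3°, with its origin at (0.501,-0.007). The lump is at (0.498,0,0.061), consistent with 40 mm pan plus 20.5 mm. The dish is at (0.463,-0.306) and the cover opening about 1.5 rad. Now moving above the lump.

Emit:
{"method": "apply_moves", "body": {
  "targets": [
    [[-0.03,-0.027,0],-0.1],
    [[-0.07,-0.065,0],-0.25],
    [[-0.447,-0.406,0],-0.72],
    [[-0.447,-0.406,0],-0.72],
    [[-0.447,-0.406,0],-0.72],
    [[-0.447,-0.406,0],-0.72],
    [[-0.447,-0.406,0],-0.72],
    [[-0.447,-0.406,0],-0.72],
    [[-0.447,-0.406,0],-0.72],
    [[-0.447,-0.406,0],-0.72],
    [[-0.447,-0.406,0],-0.72],
    [[-0.447,-0.406,0],-0.72],
    [[-0.447,-0.406,0],-0.72],
    [[-0.447,-0.406,0],-0.72],
    [[-0.447,-0.406,0],-0.72],
    [[-0.447,-0.406,0],-0.72],
    [[-0.447,-0.406,0],-0.72],
    [[-0.447,-0.406,0],-0.72]
  ],
  "gripper": 0.085,
  "force": 20
}}

```text
t: 2.1
position: [0.4974, 0.0019, 0.2424]
eef_rot: [0.42, -3.113, -0.0]
contact_force: [-0.6, -1.5, -0.0]
width: 0.0851
gripper_force: 0.0
```

```bash
cat >> h.py <<'E'
def to(p,head=None):
    o=get_obs();R=cv2.Rodrigues(np.array(o['eef_rot'],float))[0]
    s=R.T@(np.array(p)-o['position']); h=np.degrees(np.arctan2(R[1,1],R[0,1]))
    sp=0 if head is None else -np.radians((head-h+180)%360-180)
    print('shift',s.round(4),'spin',round(sp,3),'| heading',h.round(1),'z',R[:,2].round(3),'pos',np.round(o['position'],4),'t',round(o['t'],2),'F',np.round(o['contact_force'],2),'w',round(o['width'],4),'j',np.round(o['joints'],2))
E
python3 -c "
from h import *
to((.498,0,.06),105.3)"
```

```text
shift [-1.000e-04 -2.000e-03  1.824e-01] spin 0.001 | heading 105.4 z [-0.  0. -1.] pos [0.4974 0.0019 0.2424] t 2.1 F [-0.59 -1.54 -0.04] w 0.0851 j [-0.13  0.05 -0.3   1.23  0.   -0.39]
```

Emit:
{"method": "apply_moves", "body": {
  "targets": [
    [[0,-0.001,0.03],0],
    [[0,-0.001,0.07],0],
    [[0,-0.001,0.11],0],
    [[0,-0.001,0.145],0],
    [[0,-0.001,0.17],0],
    [[0,-0.001,0.183],0],
    [[0,-0.001,0.183],0],
    [[0,-0.001,0.183],0]
  ]
}}

```text
t: 2.9
position: [0.4989, 0.0001, 0.0602]
eef_rot: [-0.418, 3.112, -0.001]
contact_force: [0.6, 0.2, -0.5]
width: 0.0852
gripper_force: 0.0
```

Emit:
{"method": "apply_moves", "body": {
  "targets": [
    [[0,0,0],0],
    [[0,0,0],0],
    [[0,0,0],0],
    [[0,0,0],0],
    [[0,0,0],0],
    [[0,0,0],0],
    [[0,0,0],0],
    [[0,0,0],0],
    [[0,0,0],0],
    [[0,0,0],0]
  ],
  "gripper": 0.03,
  "force": 25
}}

```text
t: 3.9
position: [0.499, -0.0, 0.0607]
eef_rot: [-0.417, 3.112, -0.0]
contact_force: [-0.9, 1.4, 5.7]
width: 0.041
gripper_force: 24.7
```

Emit:
{"method": "apply_moves", "body": {
  "targets": [
    [[0,0,-0.01],0],
    [[0,0,-0.03],0],
    [[0,0,-0.06],0],
    [[0,0,-0.09],0],
    [[0,0,-0.09],0]
  ]
}}

```text
t: 4.4
position: [0.5018, -0.0006, 0.1545]
eef_rot: [-0.416, 3.105, -0.004]
contact_force: [0.9, -0.5, -0.1]
width: 0.0406
gripper_force: 25.4
```

```bash
python3 - <<'E'
from h import *
to((.463,-.307,.15),0)
to((.463,-.307,.15),180)
c=cam('side');cv2.imwrite('pics/s2.png',cv2.resize(c['color'][120:300,170:310],None,fx=3.2,fy=3.2,interpolation=cv2.INTER_CUBIC)[:,:,::-1])
E
```

```text
shift [ 0.1181 -0.2854  0.0045] spin 1.837 | heading 105.3 z [ 0.01  -0.001 -1.   ] pos [ 0.5018 -0.0006  0.1545] t 4.4 F [ 0.92 -0.53 -0.07] w 0.0406 j [-0.13  0.12 -0.42  1.03 -0.   -0.4 ]
shift [ 0.1181 -0.2854  0.0045] spin -1.305 | heading 105.3 z [ 0.01  -0.001 -1.   ] pos [ 0.5018 -0.0006  0.1545] t 4.4 F [ 0.92 -0.53 -0.07] w 0.0406 j [-0.13  0.12 -0.42  1.03 -0.   -0.4 ]
```

View pics/s2.png

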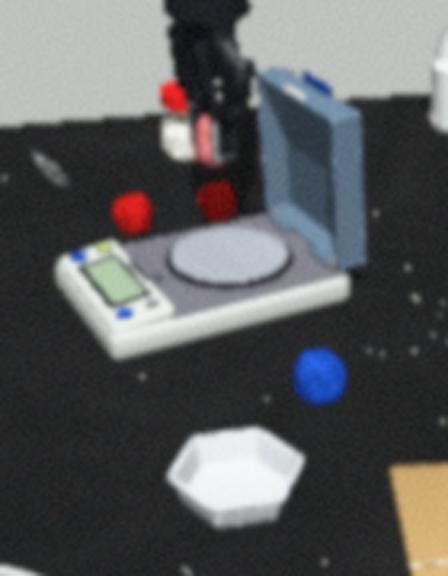

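The pink lump is held at crop (208,138), the pan is empty and the dish is at crop (237,475). Carrying it to the dish.

Emit:
{"method": "apply_moves", "body": {
  "targets": [
    [[0.01,-0.025,0],-0.1],
    [[0.028,-0.07,0],-0.25],
    [[0.045,-0.11,0],-0.4],
    [[0.06,-0.15,0],-0.55],
    [[0.077,-0.19,0],-0.7],
    [[0.09,-0.22,0],-0.85],
    [[0.105,-0.25,0],-1.0],
    [[0.113,-0.275,0],-1.15],
    [[0.116,-0.285,0],-1.3],
    [[0.116,-0.285,0],-1.3],
    [[0.116,-0.285,0],-1.3],
    [[0.116,-0.285,0],-1.3],
    [[0.116,-0.285,0],-1.3]
  ]
}}

```text
t: 5.75
position: [0.4607, -0.3049, 0.1488]
eef_rot: [2.216, -2.227, -0.002]
contact_force: [-0.4, -0.5, -0.4]
width: 0.0406
gripper_force: 25.4
```

```bash
python3 - <<'E'
from h import *
to((.4635,-.307,.033),180)
c=cam('top');
cv2.imwrite('pics/t3.png',cv2.resize(c['color'][170:270,270:400],None,fx=5,fy=5,interpolation=cv2.INTER_CUBIC)[:,:,::-1])
E
```

```text
shift [ 0.0022 -0.0029  0.1157] spin -0.005 | heading 179.7 z [-0.001  0.001 -1.   ] pos [ 0.4607 -0.3049  0.1488] t 5.75 F [-0.38 -0.52 -0.41] w 0.0406 j [-0.7   0.22 -0.31  1.05 -0.   -2.27]
```

Emit:
{"method": "apply_moves", "body": {
  "targets": [
    [[0.002,-0.002,0.03],0],
    [[0.002,-0.002,0.065],0],
    [[0.002,-0.002,0.09],0],
    [[0.002,-0.002,0.108],0],
    [[0.002,-0.002,0.117],0],
    [[0.002,-0.002,0.12],0],
    [[0.002,-0.002,0.12],0],
    [[0.002,-0.002,0.12],0]
  ]
}}

```text
t: 6.6
position: [0.4638, -0.308, 0.0302]
eef_rot: [-2.216, 2.226, -0.003]
contact_force: [-0.1, 0.4, -0.3]
width: 0.0404
gripper_force: 25.5
```

```bash
python3 - <<'E'
from h import *
to((.4635,-.307,.03),180)
c=cam('side');
A=cv2.resize(c['color'][200:300,190:300],None,fx=5,fy=5,interpolation=cv2.INTER_CUBIC)[:,:,::-1]
cv2.imwrite('pics/s3.png',A)
E
```

```text
shift [-0.001   0.0003  0.0002] spin -0.004 | heading 179.7 z [ 0.001 -0.001 -1.   ] pos [ 0.4638 -0.308   0.0302] t 6.6 F [-0.07  0.44 -0.33] w 0.0404 j [-0.7   0.36 -0.42  0.8   0.   -2.27]
```

View pics/s3.png

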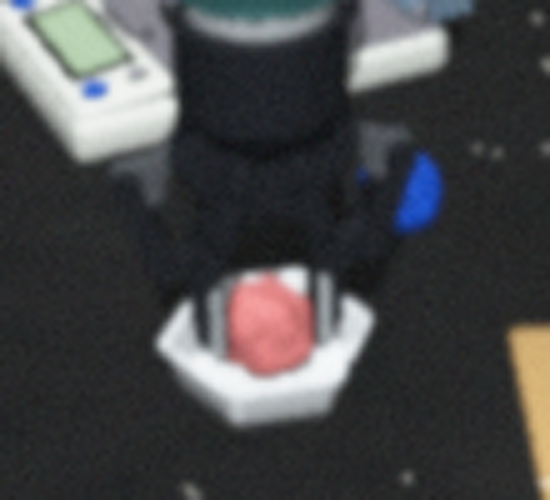

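The lump, at crop (268,325), is centred over the dish (160–375 wide), and both fingers are clear of the rim. Releasing.

Emit:
{"method": "apply_moves", "body": {
  "targets": [
    [[0,0,0.003],0],
    [[0,0,0.003],0],
    [[0,0,0.003],0],
    [[0,0,0.003],0],
    [[0,0,0.003],0]
  ],
  "gripper": 0.05
}}

```text
t: 7.15
position: [0.4641, -0.3084, 0.0289]
eef_rot: [-2.216, 2.227, -0.004]
contact_force: [-2.1, 2.0, 12.5]
width: 0.0472
gripper_force: 30.1
```

Emit:
{"method": "apply_moves", "body": {
  "targets": [
    [[0,0,-0.005],0],
    [[0,0,-0.02],0],
    [[0,0,-0.05],0],
    [[0,0,-0.09],0],
    [[0,0,-0.13],0],
    [[0,0,-0.17],0],
    [[0,0,-0.21],0],
    [[0,0,-0.24],0],
    [[0,0,-0.24],0]
  ]
}}

```text
t: 8.05
position: [0.4656, -0.3097, 0.2724]
eef_rot: [-2.216, 2.226, -0.017]
contact_force: [0.4, 0.1, 0.3]
width: 0.0471
gripper_force: 27.8
```

```bash
python3 - <<'E'
from h import *
to((.584,.0153,.26),105.3)
c=cam('side');d=cam('top')
A=cv2.resize(c['color'][130:300,185:305],None,fx=3.3,fy=3.3,interpolation=cv2.INTER_CUBIC)[:,:,::-1]
B=cv2.resize(d['color'][150:270,200:370],None,fx=2.3,fy=2.3,interpolation=cv2.INTER_CUBIC)[:,:,::-1]
A2=np.zeros((A.shape[0],A.shape[1]+B.shape[1],3),np.uint8);A2[:,:A.shape[1]]=A;A2[:B.shape[0],A.shape[1]:]=B
cv2.imwrite('pics/s4.png',A2)
E
```

```text
shift [-0.3256 -0.1168  0.011 ] spin 1.299 | heading 179.7 z [ 0.008 -0.007 -1.   ] pos [ 0.4656 -0.3097  0.2724] t 8.05 F [0.38 0.11 0.3 ] w 0.0471 j [-0.7   0.14 -0.13  1.29  0.   -2.27]
```

View pics/s4.png

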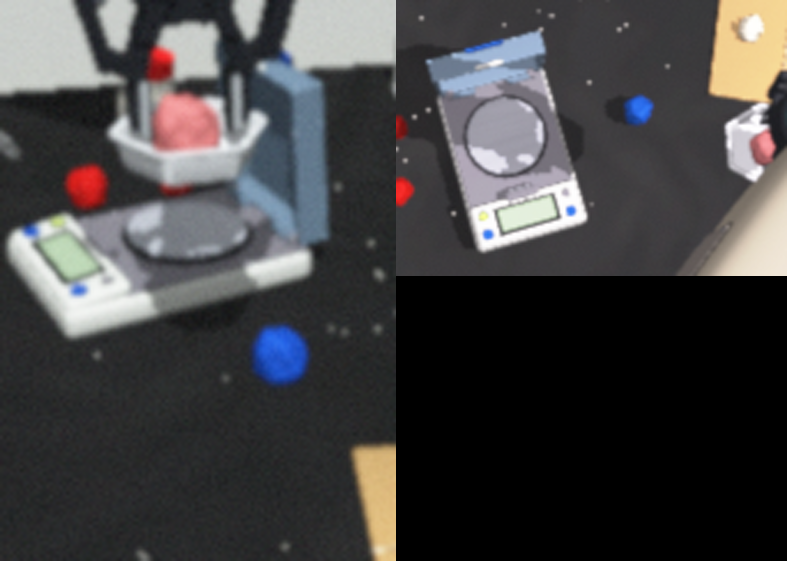

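The spreading fingers wedged in the dish's walls, so the dish came up with the wax, at crop (188,130). I'll lower it back to the same pose, then narrow the fingers a little to free it.

Emit:
{"method": "apply_moves", "body": {
  "targets": [
    [[0,0,0.02],0],
    [[0,0,0.06],0],
    [[0,0,0.1],0],
    [[0,0,0.14],0],
    [[0,0,0.175],0],
    [[0,0,0.2],0],
    [[0,0,0.218],0],
    [[0,0,0.228],0],
    [[0,0,0.234],0],
    [[0,0,0.237],0],
    [[0,0,0.239],0],
    [[0,0,0.24],0],
    [[0,0,0.24],0],
    [[0,0,0.24],0]
  ]
}}

```text
t: 9.55
position: [0.4622, -0.3069, 0.0289]
eef_rot: [2.216, -2.226, -0.003]
contact_force: [-7.3, 5.2, 13.9]
width: 0.047
gripper_force: 30.8
```

Emit:
{"method": "apply_moves", "body": {
  "targets": [
    [[0,0,0],0],
    [[0,0,0],0],
    [[0,0,0],0],
    [[0,0,0],0]
  ],
  "gripper": 0.044,
  "force": 20
}}

```text
t: 9.95
position: [0.4633, -0.3079, 0.0283]
eef_rot: [2.216, -2.226, 0.002]
contact_force: [-3.6, 2.2, 8.1]
width: 0.0443
gripper_force: 4.0
```

Emit:
{"method": "apply_moves", "body": {
  "targets": [
    [[0,0,-0.002],0],
    [[0,0,-0.005],0],
    [[0,0,-0.008],0],
    [[0,0,-0.011],0],
    [[0,0,-0.014],0],
    [[0,0,-0.014],0]
  ]
}}

```text
t: 10.55
position: [0.4635, -0.3079, 0.0408]
eef_rot: [-2.216, 2.227, -0.002]
contact_force: [-0.3, -0.2, -0.4]
width: 0.0437
gripper_force: 2.6
```

```bash
python3 - <<'E'
from h import *
to((.4635,-.307,.03),180)
c=cam('side');A=cv2.resize(c['color'][200:300,190:300],None,fx=5,fy=5,interpolation=cv2.INTER_CUBIC)[:,:,::-1]
cv2.imwrite('pics/s5.png',A)
E
```

```text
shift [-0.0009 -0.      0.0108] spin -0.005 | heading 179.7 z [ 0.001 -0.001 -1.   ] pos [ 0.4635 -0.3079  0.0408] t 10.55 F [-0.33 -0.15 -0.43] w 0.0437 j [-0.7   0.34 -0.41  0.82 -0.   -2.27]
```

View pics/s5.png

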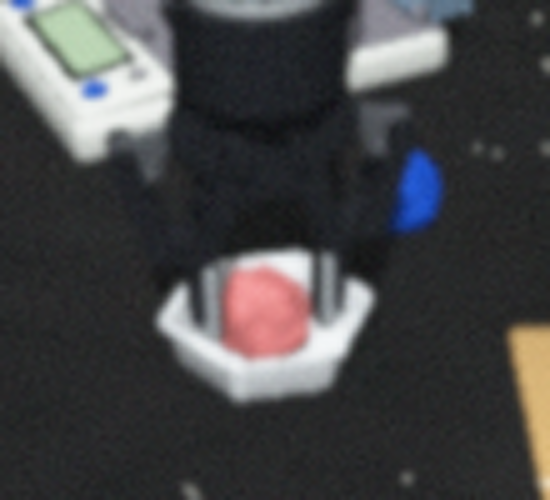

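The dish is still hooked, its bottom at crop row 402 against 425 when standing. I'll lower it, grip just the wax, raise it until the tips clear the rim, then release.

Emit:
{"method": "apply_moves", "body": {
  "targets": [
    [[0,0,0.004],0],
    [[0,0,0.008],0],
    [[0,0,0.011],0],
    [[0,0,0.013],0],
    [[0,0,0.013],0],
    [[0,0,0.013],0]
  ]
}}

```text
t: 11.2
position: [0.4626, -0.3074, 0.0276]
eef_rot: [2.216, -2.226, -0.002]
contact_force: [-1.9, 0.7, 4.6]
width: 0.044
gripper_force: 6.1
```

Emit:
{"method": "apply_moves", "body": {
  "targets": [
    [[0,0,0],0],
    [[0,0,0],0],
    [[0,0,0],0],
    [[0,0,0],0],
    [[0,0,0],0]
  ],
  "gripper": 0.036,
  "force": 20
}}

```text
t: 11.7
position: [0.4627, -0.3075, 0.0277]
eef_rot: [2.216, -2.226, -0.001]
contact_force: [-2.4, 0.8, 6.8]
width: 0.0409
gripper_force: 19.5
```

Emit:
{"method": "apply_moves", "body": {
  "targets": [
    [[0,0,-0.002],0],
    [[0,0,-0.005],0],
    [[0,0,-0.008],0],
    [[0,0,-0.01],0],
    [[0,0,-0.01],0],
    [[0,0,-0.01],0]
  ]
}}

```text
t: 12.3
position: [0.4632, -0.3076, 0.0374]
eef_rot: [-2.216, 2.227, -0.0]
contact_force: [0.1, 0.4, 0.6]
width: 0.0408
gripper_force: 20.2
```

```bash
python3 - <<'E'
from h import *
to((.4635,-.307,.03),180)
c=cam('side');A=cv2.resize(c['color'][200:300,190:300],None,fx=5,fy=5,interpolation=cv2.INTER_CUBIC)[:,:,::-1]
cv2.imwrite('pics/s6.png',A)
E
```

```text
shift [-0.0006 -0.0003  0.0074] spin -0.005 | heading 179.7 z [ 0. -0. -1.] pos [ 0.4632 -0.3076  0.0374] t 12.3 F [0.12 0.42 0.58] w 0.0408 j [-0.7   0.35 -0.41  0.81 -0.   -2.27]
```

View pics/s6.png

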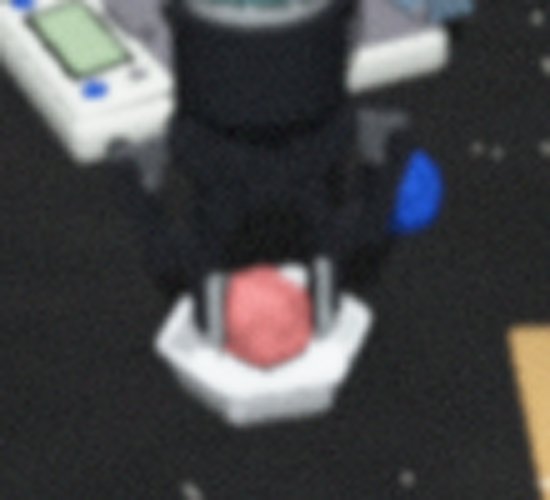

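The dish is back on the bench, with its bottom at crop row 425, and only the wax is raised, at (266,315). The tips are at rim level; 2 mm more, then release.

Emit:
{"method": "apply_moves", "body": {
  "targets": [
    [[0,0,-0.002],0],
    [[0,0,-0.002],0]
  ]
}}

```text
t: 12.55
position: [0.4632, -0.3077, 0.0395]
eef_rot: [-2.216, 2.226, -0.0]
contact_force: [-0.3, 0.8, 0.6]
width: 0.0411
gripper_force: 20.2
```

Emit:
{"method": "apply_moves", "body": {
  "targets": [
    [[0,0,0],0],
    [[0,0,0],0],
    [[0,0,0],0],
    [[0,0,0],0],
    [[0,0,0],0],
    [[0,0,0],0]
  ],
  "gripper": 0.055
}}

```text
t: 13.15
position: [0.4631, -0.3076, 0.0393]
eef_rot: [2.216, -2.227, 0.0]
contact_force: [-0.1, 0.2, -0.4]
width: 0.055
gripper_force: 0.0
```

```bash
cat > chk.py <<'E'
from h import *
to((.4635,-.307,.03),180)
c=cam('side')
print('white',[x for x in blobs(c,(0,0,150),(180,45,255),200) if 200<x[1][0]<300 and x[1][1]>235])
print('pink',[x for x in blobs(c,(0,60,100),(12,200,255),10)+blobs(c,(165,60,100),(180,200,255),10) if 200<x[1][0]<300 and x[1][1]>180])
E
python3 chk.py
```

```text
shift [-0.0006 -0.0004  0.0093] spin -0.005 | heading 179.7 z [ 0. -0. -1.] pos [ 0.4631 -0.3076  0.0393] t 13.15 F [-0.15  0.2  -0.39] w 0.055 j [-0.7   0.34 -0.41  0.82 -0.   -2.27]
white [([222, 251, 42, 33, 582], [243.4, 268.4])]
pink [([235, 259, 17, 17, 153], [242.7, 266.5]), ([234, 259, 4, 10, 18], [235.5, 264.6]), ([239, 258, 13, 8, 34], [245.0, 261.3]), ([242, 267, 10, 8, 29], [246.6, 270.0]), ([235, 269, 6, 6, 14], [237.4, 271.2])]
```

Released: fingers free (0 N), with wax and dish centred together at (243,267) in the side image. Rising, then going behind the cover with the gripper closed.

Emit:
{"method": "apply_moves", "body": {
  "targets": [
    [[0,0,-0.01],0],
    [[0,0,-0.03],0],
    [[0,0,-0.06],0],
    [[0,0,-0.1],0],
    [[0,0,-0.14],0],
    [[0,0,-0.18],0],
    [[0,0,-0.22],0],
    [[0,0,-0.25],0],
    [[0,0,-0.25],0],
    [[0,0,-0.25],0]
  ]
}}

```text
t: 14.2
position: [0.4634, -0.3079, 0.2907]
eef_rot: [-2.216, 2.226, -0.004]
contact_force: [0.3, -0.0, -1.4]
width: 0.055
gripper_force: 0.0
```

```bash
python3 chk.py; python3 -c "
from h import *
e=np.array([.9646,.2639]);p=np.array([.5014,-.0074])+.17*e
to((*p,.29),105.3)"
```

```text
shift [-0.0013  0.0005  0.2607] spin -0.005 | heading 179.7 z [ 0.002 -0.002 -1.   ] pos [ 0.4634 -0.3079  0.2907] t 14.2 F [ 0.34 -0.   -1.41] w 0.055 j [-0.7   0.13 -0.1   1.33 -0.   -2.27]
white [([221, 253, 43, 31, 658], [242.5, 267.8])]
pink [([235, 258, 17, 18, 157], [242.9, 267.0]), ([235, 258, 16, 9, 41], [241.1, 261.7]), ([237, 264, 15, 11, 32], [244.5, 268.8])]
shift [-0.3457 -0.2011 -0.0008] spin 1.299 | heading 179.7 z [-0.  0. -1.] pos [ 0.4628 -0.3073  0.2891] t 14.25 F [-0.42  0.61 -0.29] w 0.055 j [-0.7   0.13 -0.11  1.33 -0.   -2.27]
```

Dish and wax stayed put. Going behind the cover.

Emit:
{"method": "apply_moves", "body": {
  "targets": [
    [[-0.02,-0.012,0],0.1],
    [[-0.06,-0.035,0],0.25],
    [[-0.346,-0.201,0],1.3],
    [[-0.346,-0.201,0],1.3],
    [[-0.346,-0.201,0],1.3],
    [[-0.346,-0.201,0],1.3],
    [[-0.346,-0.201,0],1.3],
    [[-0.346,-0.201,0],1.3],
    [[-0.346,-0.201,0],1.3],
    [[-0.346,-0.201,0],1.3],
    [[-0.346,-0.201,0],1.3],
    [[-0.346,-0.201,0],1.3],
    [[-0.346,-0.201,0],1.3],
    [[-0.346,-0.201,0],1.3],
    [[-0.346,-0.201,0],1.3]
  ],
  "gripper": 0,
  "force": 40
}}

```text
t: 15.75
position: [0.6654, 0.0366, 0.2895]
eef_rot: [-0.415, 3.114, -0.0]
contact_force: [-0.0, -0.7, 0.0]
width: 0.0002
gripper_force: 0.0
```

```bash
python3 - <<'E'
from h import *
e=np.array([.9646,.2639]);O=np.array([.5014,-.0074])
to((*(O+.17*e),.176),105.3)
hx=.088
for th in [1.5,1.3,1.1,.9,.7,.5,.3,.2,.12,.06,0]:
    r=.132
    x=hx-r*np.cos(th)+.03*np.sin(th);z=.036+r*np.sin(th)+.03*np.cos(th)
    # front-bottom corner -> TCP; as shift from (x=.17, z=.176)
    print(th,'tool dx',round(.17-(x+.011),4),'dz',round(.176-(z+.011),4))
E
```

```text
shift [-0.0002  0.0009  0.1135] spin -0.002 | heading 105.2 z [ 0. -0. -1.] pos [0.6654 0.0366 0.2895] t 15.75 F [-0.01 -0.66  0.03] w 0.0002 j [-0.04  0.33  0.15  1.39 -0.   -0.31]
1.5 tool dx 0.0504 dz -0.0048
1.3 tool dx 0.0774 dz -0.0062
1.1 tool dx 0.1041 dz -0.0022
0.9 tool dx 0.1296 dz 0.007
0.7 tool dx 0.1526 dz 0.021
0.5 tool dx 0.1725 dz 0.0394
0.3 tool dx 0.1882 dz 0.0613
0.2 tool dx 0.1944 dz 0.0734
0.12 tool dx 0.1985 dz 0.0834
0.06 tool dx 0.201 dz 0.0911
0 tool dx 0.203 dz 0.099
```

Emit:
{"method": "apply_moves", "body": {
  "targets": [
    [[0,0.001,0.03],0],
    [[0,0.001,0.07],0],
    [[0,0.001,0.1],0],
    [[0,0.001,0.113],0],
    [[0,0.001,0.113],0],
    [[0,0.001,0.113],0]
  ]
}}

```text
t: 16.35
position: [0.6662, 0.0382, 0.1777]
eef_rot: [-0.416, 3.112, -0.001]
contact_force: [0.7, 1.2, 1.3]
width: 0.0001
gripper_force: 0.0
```

Emit:
{"method": "apply_moves", "body": {
  "targets": [
    [[0.012,0,0],0],
    [[0.024,0,-0.003],0],
    [[0.036,0,-0.004],0],
    [[0.048,0,-0.005],0],
    [[0.057,0,-0.005],0],
    [[0.066,0,-0.005],0],
    [[0.076,0,-0.005],0],
    [[0.085,0,-0.004],0],
    [[0.094,0,-0.003],0],
    [[0.104,0,-0.001],0],
    [[0.113,0,0.002],0],
    [[0.122,0,0.005],0],
    [[0.13,0,0.009],0],
    [[0.13,0,0.009],0]
  ]
}}

```text
t: 17.75
position: [0.5378, 0.0042, 0.1662]
eef_rot: [0.416, -3.111, -0.001]
contact_force: [-0.2, -0.6, -0.2]
width: -0.0002
gripper_force: 0.0
```

```bash
python3 - <<'E'
from h import *
e=np.array([.9646,.2639]);O=np.array([.5014,-.0074])
to((*(O+.04*e),.17),105.3)
c=cam('side');A=cv2.resize(c['color'][120:290,180:310],None,fx=3.4,fy=3.4,interpolation=cv2.INTER_CUBIC)[:,:,::-1]
cv2.imwrite('pics/s7.png',A)
print('cover',[x for x in blobs(c,(100,60,50),(118,170,200),100)])
E
```

```text
shift [-0.0018 -0.0015 -0.0038] spin -0.001 | heading 105.2 z [-0.003  0.    -1.   ] pos [0.5378 0.0042 0.1662] t 17.75 F [-0.24 -0.56 -0.22] w -0.0002 j [-0.11  0.18 -0.32  1.08 -0.   -0.38]
cover [([226, 154, 57, 50, 771], [255.7, 178.8]), ([373, 250, 53, 44, 240], [400.5, 271.0])]
```

The cover is following: its mask now spans columns 226–283, and the force is low. Continuing the arc down to the catch.

Emit:
{"method": "apply_moves", "body": {
  "targets": [
    [[0.008,0,0.004],0],
    [[0.016,0,0.008],0],
    [[0.024,0,0.014],0],
    [[0.031,0,0.02],0],
    [[0.038,0,0.026],0],
    [[0.043,0,0.032],0],
    [[0.048,0,0.038],0],
    [[0.052,0,0.044],0],
    [[0.056,0,0.05],0],
    [[0.06,0,0.056],0],
    [[0.063,0,0.062],0],
    [[0.066,0,0.067],0],
    [[0.068,0,0.072],0],
    [[0.069,0,0.076],0],
    [[0.07,0,0.08],0],
    [[0.07,0,0.08],0],
    [[0.07,0,0.08],0]
  ]
}}

```text
t: 19.5
position: [0.4725, -0.0142, 0.0872]
eef_rot: [0.417, -3.114, -0.0]
contact_force: [-0.4, 0.3, 0.7]
width: 0.0001
gripper_force: 0.0
```

```bash
python3 - <<'E'
from h import *
e=np.array([.9646,.2639]);O=np.array([.5014,-.0074])
to((*(O-.05*e),.077),105.3)
c=cam('side');A=cv2.resize(c['color'][130:290,180:310],None,fx=3.6,fy=3.6,interpolation=cv2.INTER_CUBIC)[:,:,::-1]
cv2.imwrite('pics/s8.png',A)
print('cover',[x for x in blobs(c,(100,60,50),(118,170,200),100)])
E
```

```text
shift [ 0.0203 -0.0011  0.0102] spin -0.001 | heading 105.3 z [-0.  0. -1.] pos [ 0.4725 -0.0142  0.0872] t 19.5 F [-0.41  0.28  0.68] w 0.0001 j [-0.17  0.15 -0.54  0.88  0.   -0.43]
cover [([211, 177, 66, 35, 1449], [244.6, 194.6]), ([373, 250, 52, 44, 237], [399.5, 270.8])]
```

View pics/s8.png

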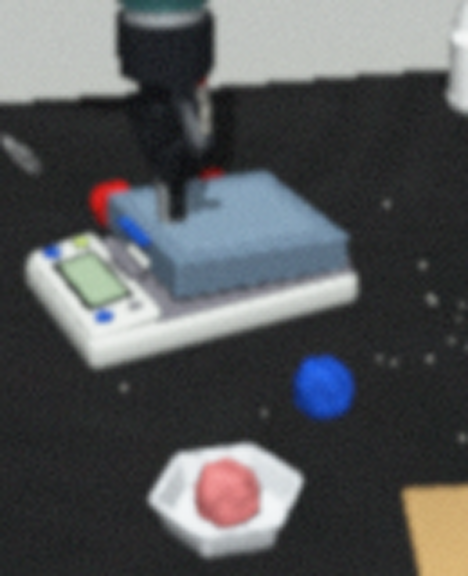

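The cover is down to nearly shut, with the fingertip at crop (175,215). The wax sits in the upright dish at (228,492), and the pan area is covered. Now stepping forward to the press point.

Emit:
{"method": "apply_moves", "body": {
  "targets": [
    [[0,-0.001,-0.006],0],
    [[0.009,-0.001,-0.006],0],
    [[0.018,-0.001,-0.006],0],
    [[0.018,-0.001,-0.006],0],
    [[0.018,-0.001,0],0],
    [[0.018,-0.001,0.004],0],
    [[0.018,-0.001,0.006],0],
    [[0.018,-0.001,0.006],0]
  ]
}}

```text
t: 20.35
position: [0.4551, -0.0197, 0.0807]
eef_rot: [0.417, -3.113, -0.001]
contact_force: [0.5, 0.3, 0.2]
width: -0.0001
gripper_force: 0.0
```

Emit:
{"method": "apply_moves", "body": {
  "targets": [
    [[0,0,0.001],0],
    [[0,0,0.002],0],
    [[0,0,0.003],0],
    [[0,0,0.003],0],
    [[0,0,0.003],0]
  ]
}}

```text
t: 20.85
position: [0.4554, -0.0198, 0.0782]
eef_rot: [-0.417, 3.114, 0.0]
contact_force: [-0.4, 0.1, -0.4]
width: 0.0001
gripper_force: 0.0
```

Emit:
{"method": "apply_moves", "body": {
  "targets": [
    [[0,0,0.001],0],
    [[0,0,0.002],0],
    [[0,0,0.003],0],
    [[0,0,0.003],0],
    [[0,0,0.003],0]
  ]
}}

```text
t: 21.35
position: [0.4555, -0.0199, 0.0766]
eef_rot: [-0.417, 3.114, -0.0]
contact_force: [-2.7, 0.1, 10.5]
width: -0.0003
gripper_force: 5.5
```

Emit:
{"method": "apply_moves", "body": {
  "targets": [
    [[0,0,0.001],0],
    [[0,0,0.002],0],
    [[0,0,0.003],0],
    [[0,0,0.003],0],
    [[0,0,0.003],0]
  ]
}}

```text
t: 21.85
position: [0.4556, -0.02, 0.0761]
eef_rot: [0.417, -3.114, 0.001]
contact_force: [-11.0, 0.5, 30.8]
width: 0.0005
gripper_force: 15.7
```

The stiff stop at tip height 65 mm matches the shut face at 66 mm, so the snap seems to have come during the first lowering. Backing off to check.

Emit:
{"method": "apply_moves", "body": {
  "targets": [
    [[0,0,-0.003],0],
    [[0,0,-0.008],0],
    [[0,0,-0.03],0],
    [[0,0,-0.07],0],
    [[0,0,-0.11],0],
    [[0,0,-0.15],0],
    [[0,0,-0.19],0],
    [[0,0,-0.19],0],
    [[0,0,-0.19],0]
  ]
}}

```text
t: 22.75
position: [0.4562, -0.02, 0.2633]
eef_rot: [-0.417, 3.111, -0.001]
contact_force: [-0.5, -0.2, -0.7]
width: 0.0002
gripper_force: 0.0
```

```bash
python3 - <<'E'
from h import *
to((.4555,-.02,.2),105.3)
c=cam('side')
e=np.array([.9646,.2639]);n=np.array([-.2639,.9646]);O=np.array([.5014,-.0074])
h=cv2.cvtColor(c['color'],cv2.COLOR_RGB2HSV);m=cv2.inRange(h,(100,50,50),(122,200,220))
k,l,s,ce=cv2.connectedComponentsWithStats(m); i=[j for j in range(1,k) if s[j][4]>500 and s[j][0]<300 and s[j][1]>120][0]
print('cover bbox',s[i])
v,u=np.where(l==i)
# right side wall: top face corners predicted for theta 0 / .055
for th in(0,.055):
    for y in(-.074,.074):
        for r,hh in((.15,.03),(.15,0),(0,.03)):
            x=.088-r*np.cos(th)+hh*np.sin(th);z=.036+r*np.sin(th)+hh*np.cos(th)
            print(th,y,r,hh,np.round(proj(c,(*(O+x*e+y*n),z)),1))
for col in range(209,280,4):
    q=v[u==col]
    if len(q): print(col,q.min(),q.max(),end=' | ')
E
python3 chk.py
```

```text
shift [0.0008 0.0002 0.0633] spin -0.001 | heading 105.3 z [ 0.003 -0.    -1.   ] pos [ 0.4562 -0.02    0.2633] t 22.75 F [-0.5  -0.16 -0.7 ] w 0.0002 j [-0.19 -0.04 -0.34  1.27  0.   -0.45]
cover bbox [ 209  177   68   39 1654]
0 -0.074 0.15 0.03 [227.9 207.1]
0 -0.074 0.15 0 [228.3 216.7]
0 -0.074 0 0.03 [275.4 195.6]
0 0.074 0.15 0.03 [208.4 186.8]
0 0.074 0.15 0 [208.9 195.6]
0 0.074 0 0.03 [252.3 177.4]
0.055 -0.074 0.15 0.03 [228.4 204.3]
0.055 -0.074 0.15 0 [228.2 214.1]
0.055 -0.074 0 0.03 [275.9 195.5]
0.055 0.074 0.15 0.03 [208.8 184.2]
0.055 0.074 0.15 0 [208.8 193.2]
0.055 0.074 0 0.03 [252.8 177.4]
209 194 194 | 213 188 198 | 217 186 202 | 221 183 204 | 225 182 211 | 229 181 215 | 233 183 214 | 237 183 213 | 241 181 212 | 245 178 211 | 249 177 210 | 253 177 209 | 257 180 208 | 261 183 207 | 265 186 206 | 269 189 205 | 273 193 204 | shift [ 0.0673 -0.2793  0.2318] spin -1.305 | heading 105.3 z [-0.001  0.    -1.   ] pos [ 0.4551 -0.0198  0.2618] t 22.8 F [-0.75  0.18 -0.68] w 0.0001 j [-0.19 -0.04 -0.34  1.27  0.   -0.45]
white [([222, 253, 42, 31, 637], [242.6, 267.6])]
pink [([235, 258, 17, 18, 156], [242.5, 266.9]), ([208, 184, 9, 8, 23], [211.0, 186.9]), ([235, 259, 4, 10, 13], [236.0, 264.0]), ([239, 258, 10, 6, 25], [243.2, 260.2]), ([249, 262, 3, 7, 11], [249.8, 264.9]), ([238, 265, 8, 5, 13], [241.5, 267.0]), ([244, 268, 6, 7, 15], [246.5, 271.4])]
```

The lower wall edge runs from (229,215) to (273,204), a slope of 0.25. Shut predicts 0.25 and the catch position 0.19, so the cover is fully shut. The dish and wax haven't moved. Handing in.

```bash
python3 -c "
from rig import *
print(finish_job())"
```

```text
the job is handed in; nothing more can be done
None
```

The job is handed in at about 23 s: the pink wax is in the upright dish and the cover is fully shut, but on my first release the dish caught on the fingers and was lifted about 24 cm, then set back where it stood; the jar and white wax were not touched.

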